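Fit the draining plate into the lens tray

TASK

Fit the longer of the two slotted steel draining plates into the green lens tray: slip one end under the lip at the end of the tray, then lower the other end until the plate lies flat inside the tray on its ledges. Leave the shorter plate where it is.

Things in the scene. Friction and masses are not known exactly. Their poses are not given: they have to be found in the camera images.
- tray: Hard green lens tray, fixed, 198 (x) by 128 mm (y); origin: centre of underside, z up. Inside 186 by 116 mm, walls 6 mm. Ledges along both long sides, 24 mm wide, tops at z = 12 mm, carry the plate. The -x end (roughly towards the robot) is 41 mm high and has a full-width lip overhanging the inside from x = -93 to -67 mm, underside z = 36, top z = 41 mm. Other walls 32 mm high, no lip.
- plate: Longer slotted steel plate, loose, flat on the shelf, 170 (x) by 100 (y) by 5 mm, 0.12 to 0.25 kg; origin: centre of underside, z up. Upright tab in its middle to hold it by: 12 mm thick (x), 40 mm wide (y), z = 5 to 60 mm. Both ends alike; either may go under the lip. Longer than the 160 mm opening, so it goes in tilted; 16 mm of play each way once inside.
- short_plate: Shorter plate of the same make, loose, 110 (x) by 100 by 5 mm with the same tab; it belongs elsewhere. Origin: centre of its underside. The two plates lie one on each side of the tray, either way round.
- plate_end_a (a point): Middle of the -x end edge of the longer plate, at half its thickness.
- plate_end_b (a point): Middle of the +x end edge of the longer plate, at half its thickness.
Not all that is in view belongs to the job. Of the things like the tray, leave any that is blue or orange; of the rest the larger one is meant.

How it is judged (in metres and radians):
On the way:
1. one end of the longer plate is inside the tray under the lip while the plate is still tilted (angle between plate's own z axis and vertical above 0.08 rad and ((x of plate_end_a in the frame of tray between -0.096 and -0.07 m and z of plate_end_a in the frame of tray below 0.036 m) or (x of plate_end_b in the frame of tray between -0.096 and -0.07 m and z of plate_end_b in the frame of tray below 0.036 m)) and y of plate in the frame of tray between -0.02 and 0.02 m).
At the end, for the whole second after the job is handed in: The longer plate lies still and flat (within 0.06 rad) on the ledges inside the tray, one end under the lip: its origin within 12 mm of the tray's centre along and across and 7 to 17 mm above the tray's origin, its length along the tray's within 10 degrees. The shorter plate is where it was (x of plate in the frame of tray between -0.012 and 0.012 m and y of plate in the frame of tray between -0.012 and 0.012 m and z of plate in the frame of tray between 0.007 and 0.017 m and angle between plate's own z axis and vertical below 0.06 rad and angle between the x axis of plate and the x axis of tray, either way round below 0.17 rad and linear speed of plate below 0.02 m/s); the robot touches nothing.
It fails at once if the shorter plate is moved by more than 30 mm (distance of short_plate from where it was at the start of the episode above 0.03 m).
It also fails if it takes over 38 s, if anything falls off the work surface, if the arm or the gripper's body presses on something with over 40 N, if the wrist force passes 120 N, or if a joint passes its speed limit or range.

ROBOT

A 6-joint arm with a two-finger parallel gripper is mounted at the origin on the work surface. World frame = base frame: x ahead of the robot, y to its left, z up, the work surface at z = 0. Lengths are in mm, angles in rad, forces in N, time in s.
With the tool pointing down it reaches from about 400 to 925 mm from the base axis. Payload 12.5 kg.
Tool frame: the origin (TCP) lies at the very end of the fingers, on their centre line; the grasp point (between the pads) lies 19 mm behind it; z points along the fingers, y is the line along which they close (so a half turn about z gives the same grasp; the last joint's range is limited). The gripper opens to 95 mm and grips with 3 to 60 N. Pads are 20 mm wide; open, the fingers measure 119 mm over their backs; the gripper's body (75 mm by 180 mm) begins 59 mm behind the grasp point.
Start: joints at [1.051, 0.491, 1.559, -0, 1.092, -0.106], TCP at [251.293, 572.275, 214.661] pointing down, gripper open.
Joint ranges: [-3.1, 3.1], [-0.84, 2.19], [0.05, 2.79], [-1.13, 4.28], [0.06, 2.93], [-2.69, 2.69]. Speed limits (rad/s): [2.22, 2.22, 2.79, 3.14, 3.14, 3.14].

INTERFACE

Orientations are given as [roll, pitch, yaw] about the fixed x, y, z axes, in that order (R = Rz(yaw) Ry(pitch) Rx(roll)).
In Python, from cell import * gives the robot as it stands.
- The arm moves only by the tool step_arm, never from a script. Its argument "plan" is a list of rows, each an object of numbers: "x", "y", "z": the shift along the tool's x, y, z in units of 25 mm (1.0 is 25 mm); "rx", "ry", "rz": the turn, a rotation vector about the tool's x, y, z in units of 0.1 rad (1.0 is 0.1 rad). In form: [{"x": .., "y": .., "z": .., "rx": .., "ry": .., "rz": ..}, ...]. A call has exactly 10 rows; each row shifts and turns the commanded pose from where the row before left it, along the tool's axes as they then stand; what a row does not reach is not made up. A row lasts 1/12 s, in which the tool goes at most 41.7 mm and 7.16 degrees, less where a joint would pass 70% of its speed; a pose out of reach is approached as far as the arm can. A call with a number of a shift or a turn outside -1 to 1 is refused whole. A call with a gripper value outside its range is refused whole. "jaw" is the closure, from -1 (fully open) to 1 (shut), so that 0 is half open, set as the call begins (left out, the last holds). The fingers move at their own pace and stop on an object; the grip force is fixed at half the most. Time passes only in rows, so rows that do not move let the fingers close, or fill a call up. It gives the time, the measured TCP pose, the force, the opening and the grip force at its end, in the units of the state.
- state(): the state, without advancing time (a new reading comes with each control period).
- read_camera(name): name is "scene" or "top"; returns a dict with "image" (384x512x3 uint8, red, green, blue), "depth" (384x512 float32, mm along the optical axis (not along the pixel's ray), 0 where there is no reading), "vfov" (degrees; the focal length in pixels is half the picture's height over the tangent of half this angle, whatever the lens; pixels are square), "cx", "cy" (the principal point, pixels), "k1" (the pictures are not rectified: a ray, as slopes to the right and down, at radius r is drawn at 1 + k1 r^2 times it, then the intrinsics apply), "R" (3x3) and "t" (3): a world point X has camera coordinates R X + t. Camera axes: x right, y down, z forward; pixel columns grow to the right and rows downward; lengths in mm; the calibration is good to about 2 mm. A picture is of the moment at which its call begins.
- job_done(): hands the job in; it is judged then, once.
The state is a dict: "t": time; "joints": joint angles; "qvel": joint speeds; "tau": joint torques, N m; "eef_pos": TCP position; "tcp_rot": TCP orientation; "ft_force": force on the tool from outside, world axes, zero at the start; "moment": the same for the moment, N m; "opening": opening from 0.0 (shut) to 1.0 (fully open); "grip_force": force on a finger pad.
Only numpy, scipy, OpenCV 4.12 (cv2) and the standard library are available. Lean on these libraries where they do the work, as an engineer would, in place of code of your own. Each camera call takes 0.05 s, during which the arm holds its last target. There are 200 camera calls.

## Working session

There is one attempt and no reset: what is moved stays moved. The work goes in short steps, Python scripts to look and compute and a tool call to move; the robot and the scene stay as the last step left them, time stands still between calls to the robot, and variables do not carry over. Pictures are saved under pics/ and viewed, at most 10 in all, crops included, and the job is handed in when it is done.

Besides the shell and the picture viewer there is one more tool, called after "Emit:" as a command line: name --argument value ..., lists and objects as JSON in quotes. step_arm: Moves the arm, as the interface text tells. Shifts and turns lie within -1 to 1; 1 stands for 25 mm of shift or 0.1 rad of turn. Its arguments: {"type":"object","properties":{"plan":{"type":"array","items":{"type":"object","properties":{"x":{"type":"number"},"y":{"type":"number"},"z":{"type":"number"},"rx":{"type":"number"},"ry":{"type":"number"},"rz":{"type":"number"}}}},"jaw":{"type":"number"}},"required":["plan"]}

```bash
mkdir -p pics; cat > h.py <<'E'
from cell import *
import numpy as np, cv2
def cloud(c):
    h,w=c["depth"].shape; f=h/2/np.tan(np.radians(c["vfov"])/2)
    K=np.array([[f,0,c["cx"]],[0,f,c["cy"]],[0,0,1.]])
    u,v=np.meshgrid(np.arange(w),np.arange(h))
    p=cv2.undistortPoints(np.stack([u,v],-1).reshape(-1,1,2).astype(np.float64),K,np.array([c["k1"],0,0,0.])).reshape(h,w,2)
    d=c["depth"].astype(float)
    P=np.dstack([p*d[...,None],d])
    return (P-np.array(c["t"]))@np.array(c["R"]), p
E
python3 - <<'E'
from h import *
for n in("top","scene"):
    c=read_camera(n); cv2.imwrite(f"pics/{n}1.png",c["image"][...,::-1])
    np.savez(f"{n}1.npz",P=cloud(c)[0],im=c["image"],d=c["depth"])
    print(n,c["vfov"],c["k1"],-np.array(c["R"]).T@np.array(c["t"]))
a,b=[cv2.imread(f"pics/{n}1.png") for n in("top","scene")]
print(state())
E
```

```text
top 49.02286109313658 -0.13043706839293687 [ 308.97163418   17.60887857 1257.04737421]
scene 46.915581625306196 -0.06037786394208373 [1293.40479745 -583.38511544  809.93952756]
{'t': 0.1, 'joints': array([ 1.05139127e+00,  4.91492141e-01,  1.55940353e+00,  5.86519681e-06,
        1.09169866e+00, -1.05604105e-01]), 'qvel': array([ 0.00027585, -0.00325046, -0.0032322 ,  0.00038835,  0.00028193,
       -0.00118496]), 'tau': array([ 1.28334534e-03, -6.13617539e+01, -2.58603770e+01,  6.93589565e-02,
        4.70251276e-02, -6.24450490e-05]), 'eef_pos': array([251.17723107, 572.06443096, 214.11944654]), 'tcp_rot': array([-3.14059711e+00, -1.10757479e-04,  2.72778894e+00]), 'ft_force': array([ 1.11535273, -0.22841114,  0.67534914]), 'moment': array([-0.00607379,  0.0399579 ,  0.02141213]), 'grip_force': 0.0, 'opening': 1.0000613575151238}
```

View pics/top1.png

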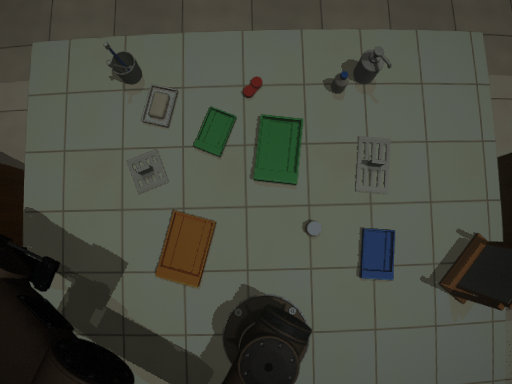

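View pics/scene1.png

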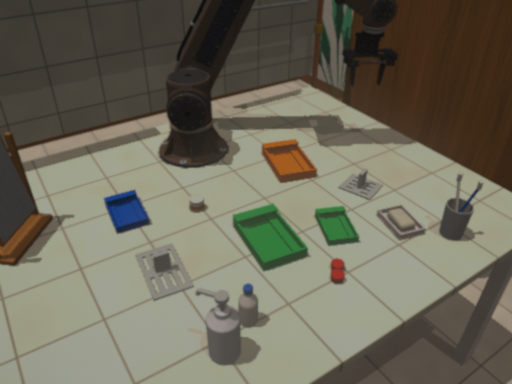

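Top view: the large green tray is at about (277,150), the long plate at (373,165) with its tab at (376,158), and the short plate at (147,170). The small green tray and the blue and orange ones are decoys. Next I'll measure the tray and long plate.

```bash
python3 - <<'E'
from h import *
for n,bt,bp in(("top",(245,105,310,195),(348,125,398,205)),("scene",(228,200,312,270),(130,235,196,302))):
    D=np.load(f"{n}1.npz"); P,im=D["P"],D["im"]
    hsv=cv2.cvtColor(im,cv2.COLOR_RGB2HSV)
    def box(b):
        m=np.zeros(im.shape[:2],bool); m[b[1]:b[3],b[0]:b[2]]=1; return m&(D["d"]>0)
    def rep(name,Q):
        r=cv2.minAreaRect(Q[:,:2].astype(np.float32)); c=cv2.boxPoints(r)
        print(n,name,len(Q),"c",np.round(r[0],1),"size",np.round(r[1],1),"ang",round(r[2],2),"z med",np.round(np.percentile(Q[:,2],[2,25,50,75,98]),1));print(np.round(c).tolist())
    g=box(bt)&(hsv[...,0]>45)&(hsv[...,0]<75)&(hsv[...,1]>130)
    Q=P[g]; rep("tray",Q); rep("rim",Q[Q[:,2]>27]); rep("lip",Q[Q[:,2]>37])
    b=box(bp); Z=P[b]; print("table z",np.median(Z[:,2]))
    T=Z[Z[:,2]>25]; rep("tab>25",T); rep("tabtop",Z[Z[:,2]>55])
    m=b&(hsv[...,1]<40); rep("plate",P[m]); L=P[m&(P[...,2]<15)]; rep("platelow",L)
    m2=b&(P[...,2]>2.7)&(P[...,2]<9);rep("plate z",P[m2])
    print(np.median(hsv[b],0))
E
```

```text
top tray 2469 c [553.7 -53.1] size [124.3 196.9] ang 82.01 z med [ 0.7  5.2  9.8 22.  43.8]
[[448.0, -101.0], [643.0, -128.0], [660.0, -5.0], [465.0, 22.0]]
top rim 611 c [553.6 -53.2] size [124.3 196.8] ang 81.88 z med [28.  33.1 39.1 41.6 45.3]
[[447.0, -101.0], [642.0, -129.0], [660.0, -6.0], [465.0, 22.0]]
top lip 386 c [552.2 -53.5] size [122.2 193.9] ang 81.64 z med [37.4 39.3 40.9 42.6 45.8]
[[447.0, -100.0], [639.0, -128.0], [657.0, -7.0], [465.0, 21.0]]
table z 1.6545014696216156
top tab>25 97 c [ 504.2 -339.8] size [42.7 12.9] ang 83.59 z med [27.6 46.9 57.9 60.3 63.9]
[[495.0, -360.0], [508.0, -362.0], [513.0, -319.0], [500.0, -318.0]]
top tabtop 63 c [ 504.3 -339.6] size [40.1 12.9] ang 83.59 z med [55.5 58.1 59.7 61.1 64.1]
[[496.0, -359.0], [508.0, -360.0], [513.0, -320.0], [500.0, -319.0]]
top plate 3549 c [ 507.1 -343.8] size [158.1 248.6] ang 87.55 z med [-4.8 -0.4  2.   4.9 47.9]
[[380.0, -417.0], [628.0, -428.0], [635.0, -270.0], [386.0, -259.0]]
top platelow 3442 c [ 507.1 -343.8] size [158.1 248.6] ang 87.55 z med [-4.8 -0.5  1.8  4.5  9.3]
[[380.0, -417.0], [628
[... 861 characters left out ...]
0.0], [502.0, -317.0]]
scene tabtop 82 c [ 507.2 -338.5] size [40.2 16.8] ang 81.01 z med [55.6 58.4 60.2 61.4 63.4]
[[496.0, -357.0], [512.0, -360.0], [519.0, -320.0], [502.0, -317.0]]
scene plate 3731 c [ 484.8 -338.9] size [180.  257.4] ang 63.09 z med [-1.7  1.1  3.1  6.3 56.6]
[[329.0, -361.0], [559.0, -477.0], [640.0, -317.0], [411.0, -200.0]]
scene platelow 3446 c [ 484.8 -338.9] size [180.  257.4] ang 63.09 z med [-1.8  0.9  2.7  5.5  9.3]
[[329.0, -361.0], [559.0, -477.0], [640.0, -317.0], [411.0, -200.0]]
scene plate z 1710 c [ 487.5 -339.4] size [178.5 252. ] ang 63.09 z med [2.8 3.8 5.3 6.7 8.6]
[[335.0, -362.0], [559.0, -476.0], [640.0, -317.0], [416.0, -203.0]]
[ 28.  32. 151.]
```

Emit:
step_arm --plan '[{"rz":1},{"rz":1},{"rz":1},{"rz":1},{"rz":1},{"rz":1},{"rz":1},{"rz":1},{"rz":1},{"rz":1}]' --jaw 0

```text
schema error: expected keys x, y, z, rx, ry, rz
```

Emit:
step_arm --plan '[{"rz":0.96},{"rz":0.96},{"rz":0.96},{"x":-1,"y":1},{"x":-1,"y":1},{"x":-1,"y":1},{"x":-1,"y":1},{"x":-1,"y":1},{"x":-1,"y":1},{"x":-1,"y":1}]'

```text
schema error: expected keys x, y, z, rx, ry, rz
```

Emit:
step_arm --plan '[{"x":-1,"y":1},{"x":-1,"y":1},{"x":-1,"y":1},{"x":-1,"y":1},{"x":-1,"y":1},{"x":-1,"y":1},{"x":-1,"y":1},{"x":-1,"y":0.8},{"x":-1},{"x":-1}]'

```text
schema error: expected keys x, y, z, rx, ry, rz
```

Emit:
step_arm --plan '[{"x":-1},{"x":-1},{"x":-1},{"x":-1},{"x":-1},{"x":-1},{"x":-1},{"x":-1},{"x":-1},{"x":-1}]'

```text
schema error: expected keys x, y, z, rx, ry, rz
```

Emit:
step_arm --plan '[{"x":-1},{"x":-1},{"x":-1},{"x":-1},{"x":-1},{"x":-1},{"x":-1},{"x":-0.8},{},{}]'

```text
schema error: expected keys x, y, z, rx, ry, rz
```

All six keys are needed in every row.

Emit:
step_arm --plan '[{"x":0,"y":0,"z":0,"rx":0,"ry":0,"rz":1},{"x":0,"y":0,"z":0,"rx":0,"ry":0,"rz":1},{"x":0,"y":0,"z":0,"rx":0,"ry":0,"rz":1},{"x":0,"y":0,"z":0,"rx":0,"ry":0,"rz":1},{"x":0,"y":0,"z":0,"rx":0,"ry":0,"rz":1},{"x":0,"y":0,"z":0,"rx":0,"ry":0,"rz":1},{"x":0,"y":0,"z":0,"rx":0,"ry":0,"rz":1},{"x":0,"y":0,"z":0,"rx":0,"ry":0,"rz":1},{"x":0,"y":0,"z":0,"rx":0,"ry":0,"rz":1},{"x":0,"y":0,"z":0,"rx":0,"ry":0,"rz":1}]' --jaw 0

```text
t: 0.93
eef_pos: [251.2, 572.1, 214.3]
tcp_rot: [-3.141, 0.001, 1.723]
ft_force: [0.2, 1.0, -0.2]
opening: 0.502
grip_force: 0.0
```

Emit:
step_arm --plan '[{"x":0,"y":0,"z":0,"rx":0,"ry":0,"rz":0.96},{"x":0,"y":0,"z":0,"rx":0,"ry":0,"rz":0.96},{"x":0,"y":0,"z":0,"rx":0,"ry":0,"rz":0.96},{"x":-1,"y":1,"z":0,"rx":0,"ry":0,"rz":0},{"x":-1,"y":1,"z":0,"rx":0,"ry":0,"rz":0},{"x":-1,"y":1,"z":0,"rx":0,"ry":0,"rz":0},{"x":-1,"y":1,"z":0,"rx":0,"ry":0,"rz":0},{"x":-1,"y":1,"z":0,"rx":0,"ry":0,"rz":0},{"x":-1,"y":1,"z":0,"rx":0,"ry":0,"rz":0},{"x":-1,"y":1,"z":0,"rx":0,"ry":0,"rz":0}]'

```text
t: 1.77
eef_pos: [402.6, 374.4, 214.5]
tcp_rot: [-3.141, 0.0, 1.44]
ft_force: [1.0, 0.7, -0.8]
opening: 0.497
grip_force: 0.0
```

Emit:
step_arm --plan '[{"x":-1,"y":1,"z":0,"rx":0,"ry":0,"rz":0},{"x":-1,"y":1,"z":0,"rx":0,"ry":0,"rz":0},{"x":-1,"y":1,"z":0,"rx":0,"ry":0,"rz":0},{"x":-1,"y":1,"z":0,"rx":0,"ry":0,"rz":0},{"x":-1,"y":1,"z":0,"rx":0,"ry":0,"rz":0},{"x":-1,"y":1,"z":0,"rx":0,"ry":0,"rz":0},{"x":-1,"y":1,"z":0,"rx":0,"ry":0,"rz":0},{"x":-1,"y":0.8,"z":0,"rx":0,"ry":0,"rz":0},{"x":-1,"y":0,"z":0,"rx":0,"ry":0,"rz":0},{"x":-1,"y":0,"z":0,"rx":0,"ry":0,"rz":0}]'

```text
t: 2.6
eef_pos: [563.0, 101.0, 213.9]
tcp_rot: [-3.141, 0.0, 1.439]
ft_force: [-0.6, -0.8, 0.6]
opening: 0.496
grip_force: 0.0
```

Emit:
step_arm --plan '[{"x":-1,"y":0,"z":0,"rx":0,"ry":0,"rz":0},{"x":-1,"y":0,"z":0,"rx":0,"ry":0,"rz":0},{"x":-1,"y":0,"z":0,"rx":0,"ry":0,"rz":0},{"x":-1,"y":0,"z":0,"rx":0,"ry":0,"rz":0},{"x":-1,"y":0,"z":0,"rx":0,"ry":0,"rz":0},{"x":-1,"y":0,"z":0,"rx":0,"ry":0,"rz":0},{"x":-1,"y":0,"z":0,"rx":0,"ry":0,"rz":0},{"x":-1,"y":0,"z":0,"rx":0,"ry":0,"rz":0},{"x":-1,"y":0,"z":0,"rx":0,"ry":0,"rz":0},{"x":-1,"y":0,"z":0,"rx":0,"ry":0,"rz":0}]'

```text
t: 3.43
eef_pos: [529.5, -146.4, 214.4]
tcp_rot: [-3.141, -0.0, 1.44]
ft_force: [0.8, -0.1, -0.5]
opening: 0.502
grip_force: 0.0
```

Emit:
step_arm --plan '[{"x":-1,"y":0,"z":0,"rx":0,"ry":0,"rz":0},{"x":-1,"y":0,"z":0,"rx":0,"ry":0,"rz":0},{"x":-1,"y":0,"z":0,"rx":0,"ry":0,"rz":0},{"x":-1,"y":0,"z":0,"rx":0,"ry":0,"rz":0},{"x":-1,"y":0,"z":0,"rx":0,"ry":0,"rz":0},{"x":-1,"y":0,"z":0,"rx":0,"ry":0,"rz":0},{"x":-1,"y":0,"z":0,"rx":0,"ry":0,"rz":0},{"x":-0.8,"y":0,"z":0,"rx":0,"ry":0,"rz":0},{"x":0,"y":0,"z":0,"rx":0,"ry":0,"rz":0},{"x":0,"y":0,"z":0,"rx":0,"ry":0,"rz":0}]'

```text
t: 4.27
eef_pos: [504.0, -339.1, 214.0]
tcp_rot: [-3.141, -0.001, 1.438]
ft_force: [-0.2, 0.5, -0.1]
opening: 0.501
grip_force: 0.0
```

Emit:
step_arm --plan '[{"x":0,"y":0.06,"z":1,"rx":0,"ry":0,"rz":0},{"x":0,"y":0,"z":1,"rx":0,"ry":0,"rz":0},{"x":0,"y":0,"z":1,"rx":0,"ry":0,"rz":0},{"x":0,"y":0,"z":1,"rx":0,"ry":0,"rz":0},{"x":0,"y":0,"z":1,"rx":0,"ry":0,"rz":0},{"x":0,"y":0,"z":1,"rx":0,"ry":0,"rz":0},{"x":0,"y":0,"z":0.8,"rx":0,"ry":0,"rz":0},{"x":0,"y":0,"z":0.5,"rx":0,"ry":0,"rz":0},{"x":0,"y":0,"z":0.3,"rx":0,"ry":0,"rz":0},{"x":0,"y":0,"z":0,"rx":0,"ry":0,"rz":0}]'

```text
t: 5.1
eef_pos: [505.8, -337.9, 23.6]
tcp_rot: [-3.14, -0.001, 1.44]
ft_force: [1.2, -0.0, 0.7]
opening: 0.498
grip_force: 0.0
```

Emit:
step_arm --plan '[{"x":0,"y":0,"z":0,"rx":0,"ry":0,"rz":0},{"x":0,"y":0,"z":0,"rx":0,"ry":0,"rz":0},{"x":0,"y":0,"z":0,"rx":0,"ry":0,"rz":0},{"x":0,"y":0,"z":0,"rx":0,"ry":0,"rz":0},{"x":0,"y":0,"z":0,"rx":0,"ry":0,"rz":0},{"x":0,"y":0,"z":0,"rx":0,"ry":0,"rz":0},{"x":0,"y":0,"z":0,"rx":0,"ry":0,"rz":0},{"x":0,"y":0,"z":0,"rx":0,"ry":0,"rz":0},{"x":0,"y":0,"z":0,"rx":0,"ry":0,"rz":0},{"x":0,"y":0,"z":0,"rx":0,"ry":0,"rz":0}]' --jaw 1

```text
t: 5.93
eef_pos: [506.0, -338.9, 25.0]
tcp_rot: [3.141, 0.0, 1.44]
ft_force: [-1.8, 0.6, 6.4]
opening: 0.127
grip_force: 30.0
```

Emit:
step_arm --plan '[{"x":0,"y":0,"z":-0.5,"rx":0,"ry":0,"rz":0},{"x":0,"y":0,"z":-1,"rx":0,"ry":0,"rz":0},{"x":0,"y":0,"z":-1,"rx":0,"ry":0,"rz":0},{"x":0,"y":0,"z":-1,"rx":0,"ry":0,"rz":0},{"x":0,"y":0,"z":-1,"rx":0,"ry":0,"rz":0},{"x":0,"y":0,"z":-0.5,"rx":0,"ry":0,"rz":0},{"x":0,"y":0,"z":0,"rx":0,"ry":0,"rz":0},{"x":0,"y":0,"z":0,"rx":0,"ry":0,"rz":0},{"x":0,"y":0,"z":0,"rx":0,"ry":0,"rz":0},{"x":0,"y":0,"z":0,"rx":0,"ry":0,"rz":0}]'

```text
t: 6.77
eef_pos: [505.5, -338.4, 148.4]
tcp_rot: [-3.14, -0.001, 1.44]
ft_force: [-0.6, 0.7, -1.7]
opening: 0.126
grip_force: 30.0
```

```bash
python3 - <<'E'
from h import *
s=state(); print(s["eef_pos"],s["tcp_rot"],s["joints"])
ims=[]
for n in("top","scene"):
    c=read_camera(n); np.savez(f"{n}2.npz",P=cloud(c)[0],im=c["image"],d=c["depth"]); im=c["image"][...,::-1]
    r=im[90:240,300:450] if n=="top" else im[200:350,80:230]
    ims.append(cv2.resize(r,(400,400)))
cv2.imwrite("pics/b.png",np.hstack(ims))
E
```

```text
[ 505.51347031 -338.42914433  148.35741973] [-3.13980381e+00 -1.26087544e-03  1.43972220e+00] [-6.98531256e-01  5.39380898e-01  1.67124999e+00  1.26665227e-04
  9.33147952e-01 -5.67533773e-01]
```

View pics/b.png

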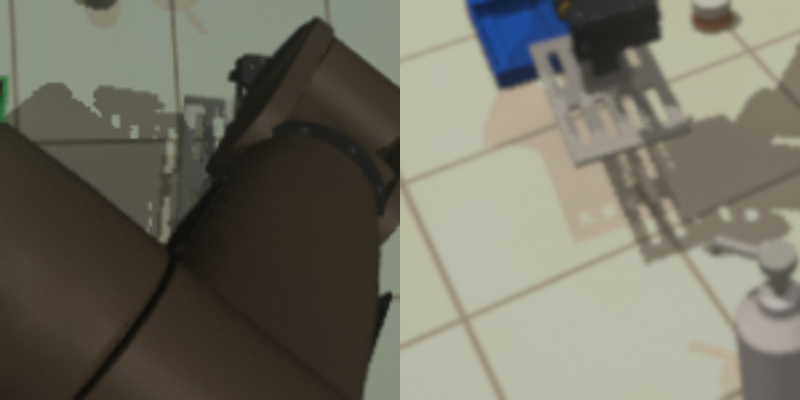

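The plate is held (12 mm opening). Now I'll carry it over the tray and tilt it with the lip end down.

Emit:
step_arm --plan '[{"x":0.54,"y":0.14,"z":0,"rx":0,"ry":0,"rz":0},{"x":1,"y":0.14,"z":0,"rx":0,"ry":0,"rz":0},{"x":1,"y":0.14,"z":0,"rx":0,"ry":0,"rz":0},{"x":1,"y":0.14,"z":0,"rx":0,"ry":0,"rz":0},{"x":1,"y":0.14,"z":0,"rx":0,"ry":0,"rz":0},{"x":1,"y":0.14,"z":0,"rx":0,"ry":0,"rz":0},{"x":1,"y":0.14,"z":0,"rx":0,"ry":0,"rz":0},{"x":1,"y":0.14,"z":0,"rx":0,"ry":0,"rz":0},{"x":1,"y":0.14,"z":0,"rx":0,"ry":0,"rz":0},{"x":1,"y":0.08,"z":0,"rx":0,"ry":0,"rz":0}]'

```text
t: 7.7
eef_pos: [570.5, -104.7, 149.2]
tcp_rot: [-3.141, -0.0, 1.44]
ft_force: [0.1, 0.8, -1.8]
opening: 0.124
grip_force: 30.0
```

Emit:
step_arm --plan '[{"x":1,"y":0,"z":0,"rx":0,"ry":0,"rz":0},{"x":0.7,"y":0,"z":0,"rx":0,"ry":0,"rz":0},{"x":0.3,"y":0,"z":0,"rx":0,"ry":0,"rz":0},{"x":0,"y":0,"z":0,"rx":-0.5,"ry":0,"rz":0.05},{"x":0,"y":0,"z":0,"rx":-0.5,"ry":0,"rz":0},{"x":0,"y":0,"z":0,"rx":-0.5,"ry":0,"rz":0},{"x":0,"y":0,"z":0,"rx":-0.5,"ry":0,"rz":0},{"x":0,"y":0,"z":0,"rx":-0.5,"ry":0,"rz":0},{"x":0,"y":0,"z":0,"rx":0,"ry":0,"rz":0},{"x":0,"y":0,"z":0,"rx":0,"ry":0,"rz":0}]'

```text
t: 8.53
eef_pos: [576.5, -57.2, 149.6]
tcp_rot: [2.893, -0.0, 1.435]
ft_force: [0.3, 0.8, -1.5]
opening: 0.123
grip_force: 30.0
```

```bash
cat > rep.py <<'E'
from h import *
from scipy.spatial.transform import Rotation as Ro
s=state(); T=s["eef_pos"]; M=Ro.from_euler("xyz",s["tcp_rot"]).as_matrix()
px,py,pz=M[:,1],M[:,0],-M[:,2]
o=T-25*pz; a=np.radians(-8.0); E=np.array([[np.cos(a),np.sin(a),0],[-np.sin(a),np.cos(a),0],[0,0,1]])
t=lambda p:np.round(E@(p-[555.5,-53.7,0]),1)
print("t",s["t"],"tcp",t(T),"o",t(o),"a",t(o-85*px),"b",t(o+85*px),"tilt",np.arccos(pz[2]),s["ft_force"],s["opening"])
E
python3 - <<'E'
from rep import *
c=read_camera("scene"); cv2.imwrite("pics/c.png",cv2.resize(c["image"][130:310,180:380,::-1],(660,594)))
E
```

```text
t 8.5333 tcp [ 21.3  -0.6 149.6] o [ 27.4  -0.5 125.3] a [-55.   -0.8 104.4] b [109.8  -0.3 146.2] tilt 0.24824834427638517 [ 0.3336094   0.75334624 -1.45630731] 0.12346492593917009
```

View pics/c.png

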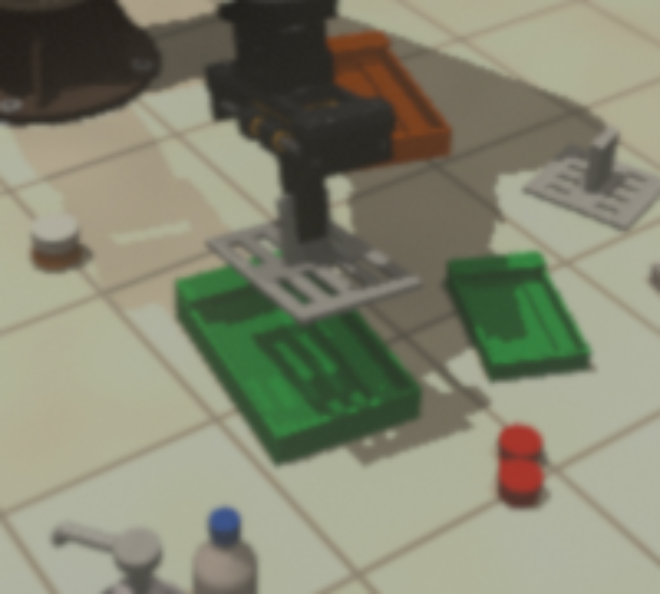

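The plate sits tilted over the tray, lip end lower and centred across it. Next: descend, then slide under the lip.

Emit:
step_arm --plan '[{"x":0,"y":-0.1,"z":0.4,"rx":0,"ry":0,"rz":0},{"x":0,"y":-0.1,"z":0.4,"rx":0,"ry":0,"rz":0},{"x":0,"y":-0.1,"z":0.4,"rx":0,"ry":0,"rz":0},{"x":0,"y":-0.1,"z":0.4,"rx":0,"ry":0,"rz":0},{"x":0,"y":-0.1,"z":0.4,"rx":0,"ry":0,"rz":0},{"x":0,"y":-0.1,"z":0.4,"rx":0,"ry":0,"rz":0},{"x":0,"y":-0.1,"z":0.4,"rx":0,"ry":0,"rz":0},{"x":0,"y":-0.1,"z":0.4,"rx":0,"ry":0,"rz":0},{"x":0,"y":0,"z":0,"rx":0,"ry":0,"rz":0},{"x":0,"y":0,"z":0,"rx":0,"ry":0,"rz":0}]'

```text
t: 9.42
eef_pos: [577.1, -57.1, 66.5]
tcp_rot: [2.893, -0.0, 1.435]
ft_force: [-0.1, 0.4, -1.2]
opening: 0.125
grip_force: 30.0
```

```bash
python3 - <<'E'
from rep import *
c=read_camera("scene"); cv2.imwrite("pics/d.png",cv2.resize(c["image"][140:290,200:350,::-1],(600,600)))
E
```

```text
t 9.4167 tcp [21.8 -0.4 66.5] o [28.  -0.4 42.2] a [-54.4  -0.7  21.3] b [ 1.104e+02 -1.000e-01  6.320e+01] tilt 0.24875343232566732 [-0.12981591  0.40647614 -1.20267216] 0.12455380860173476
```

View pics/d.png

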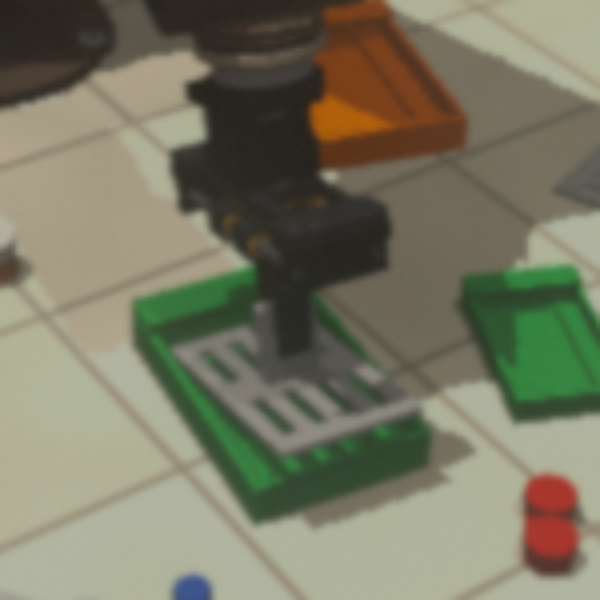

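Emit:
step_arm --plan '[{"x":0,"y":-0.2,"z":0.05,"rx":0,"ry":0,"rz":0},{"x":0,"y":-0.2,"z":0.05,"rx":0,"ry":0,"rz":0},{"x":0,"y":-0.2,"z":-0.05,"rx":0,"ry":0,"rz":0},{"x":0,"y":-0.2,"z":-0.05,"rx":0,"ry":0,"rz":0},{"x":0,"y":-0.2,"z":-0.05,"rx":0,"ry":0,"rz":0},{"x":0,"y":-0.1,"z":-0.05,"rx":0,"ry":0,"rz":0},{"x":0,"y":0,"z":0,"rx":0,"ry":0,"rz":0},{"x":0,"y":0,"z":0,"rx":0,"ry":0,"rz":0},{"x":0,"y":0,"z":0,"rx":0,"ry":0,"rz":0},{"x":0,"y":0,"z":0,"rx":0,"ry":0,"rz":0}]'

```text
t: 10.3
eef_pos: [550.5, -53.5, 62.8]
tcp_rot: [2.891, -0.0, 1.435]
ft_force: [-0.0, -0.3, -2.0]
opening: 0.124
grip_force: 30.0
```

```bash
python3 - <<'E'
from rep import *
c=read_camera("scene"); P=cloud(c)[0]; im=c["image"]; cv2.imwrite("pics/e.png",cv2.resize(im[140:290,200:350,::-1],(600,600)))
hsv=cv2.cvtColor(im,cv2.COLOR_RGB2HSV); Q=(P-[555.5,-53.7,0])@E.T
m=(c["depth"]>0)&(hsv[...,1]<70)&(abs(Q[...,1])<58)&(Q[...,0]>-70)&(Q[...,0]<95)&(Q[...,2]>12)&(Q[...,2]<75)
q=Q[m]; exp=E@pz; d=(q-E@(o-[555.5,-53.7,0]))@exp; q=q[abs(d-5)<5]
A=np.c_[q[:,:2],np.ones(len(q))]; print(len(q),np.linalg.lstsq(A,q[:,2],rcond=None)[0]); print(np.percentile(q,[1,99],axis=0).round(1))
r=cv2.minAreaRect(q[:,:2].astype(np.float32)); print(r)
E
```

```text
t 10.3 tcp [-5.  -0.5 62.8] o [ 1.2 -0.5 38.6] a [-81.1  -0.8  17.5] b [83.6 -0.2 59.7] tilt 0.25027430659102173 [-0.03592071 -0.31348598 -2.01085793] 0.12382933825160329
823 [2.52745318e-01 4.61477731e-03 4.42616731e+01]
[[-67.5 -51.8  26.2]
 [ 84.6  48.2  66.7]]
((8.20880126953125, -1.3795318603515625), (156.22303771972656, 102.14218139648438), 0.24627430737018585)
```

View pics/e.png

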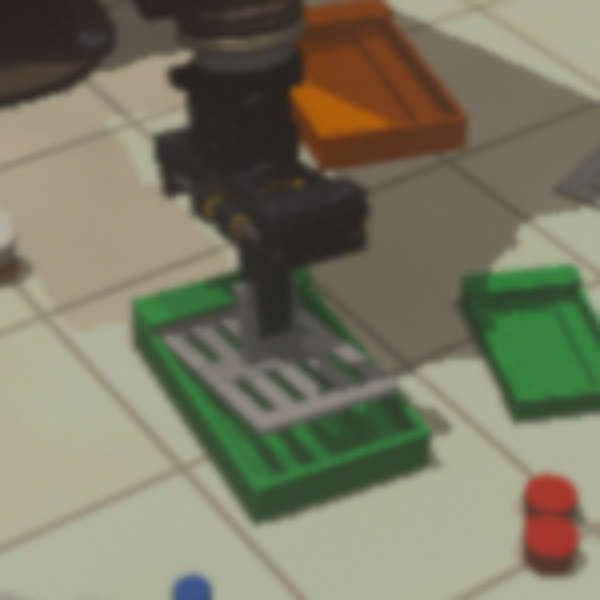

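End is under the lip (edge at x ≈ -81, z ≈ 18, tilt 0.25, yaw error 0.25°). Lowering the other end now.

Emit:
step_arm --plan '[{"x":0,"y":0.01,"z":0.1,"rx":0.3,"ry":0,"rz":0},{"x":0,"y":0.01,"z":0.1,"rx":0.3,"ry":0,"rz":0},{"x":0,"y":0.01,"z":0.1,"rx":0.3,"ry":0,"rz":0},{"x":0,"y":0.01,"z":0.1,"rx":0.3,"ry":0,"rz":0},{"x":0,"y":0.01,"z":0.1,"rx":0.3,"ry":0,"rz":0},{"x":0,"y":0.01,"z":0.1,"rx":0.3,"ry":0,"rz":0},{"x":0,"y":0.01,"z":0.1,"rx":0.3,"ry":0,"rz":0},{"x":0,"y":0.01,"z":0.1,"rx":0.3,"ry":0,"rz":0},{"x":0,"y":0,"z":0.1,"rx":0.1,"ry":0,"rz":0},{"x":0,"y":0,"z":0,"rx":0,"ry":0,"rz":0}]'

```text
t: 11.18
eef_pos: [555.3, -54.2, 40.2]
tcp_rot: [-3.141, -0.0, 1.435]
ft_force: [-1.1, 0.7, -1.1]
opening: 0.121
grip_force: 30.0
```

```bash
python3 rep.py
```

```text
t 11.1833 tcp [-0.1 -0.5 40.2] o [-0.1 -0.5 15.2] a [-85.1  -0.8  15.3] b [84.9 -0.2 15.2] tilt 0.0003879664046274727 [-1.13587645  0.68111648 -1.07532025] 0.12075146768114298
```

Emit:
step_arm --plan '[{"x":0,"y":0,"z":0.05,"rx":0,"ry":0,"rz":0},{"x":0,"y":0,"z":0.04,"rx":0,"ry":0,"rz":0},{"x":0,"y":0,"z":0.03,"rx":0,"ry":0,"rz":0},{"x":0,"y":0,"z":0,"rx":0,"ry":0,"rz":0},{"x":0,"y":0,"z":0,"rx":0,"ry":0,"rz":0},{"x":0,"y":0,"z":0,"rx":0,"ry":0,"rz":0},{"x":0,"y":0,"z":0,"rx":0,"ry":0,"rz":0},{"x":0,"y":0,"z":0,"rx":0,"ry":0,"rz":0},{"x":0,"y":0,"z":0,"rx":0,"ry":0,"rz":0},{"x":0,"y":0,"z":0,"rx":0,"ry":0,"rz":0}]'

```text
t: 12.02
eef_pos: [555.1, -54.1, 37.8]
tcp_rot: [3.142, -0.0, 1.435]
ft_force: [-0.4, 0.4, -1.8]
opening: 0.129
grip_force: 30.0
```

Emit:
step_arm --plan '[{"x":0,"y":0,"z":0,"rx":0,"ry":0,"rz":0},{"x":0,"y":0,"z":0,"rx":0,"ry":0,"rz":0},{"x":0,"y":0,"z":0,"rx":0,"ry":0,"rz":0},{"x":0,"y":0,"z":0,"rx":0,"ry":0,"rz":0},{"x":0,"y":0,"z":0,"rx":0,"ry":0,"rz":0},{"x":0,"y":0,"z":0,"rx":0,"ry":0,"rz":0},{"x":0,"y":0,"z":0,"rx":0,"ry":0,"rz":0},{"x":0,"y":0,"z":0,"rx":0,"ry":0,"rz":0},{"x":0,"y":0,"z":0,"rx":0,"ry":0,"rz":0},{"x":0,"y":0,"z":0,"rx":0,"ry":0,"rz":0}]' --jaw 0.2

```text
t: 12.85
eef_pos: [555.1, -54.1, 37.8]
tcp_rot: [3.142, -0.0, 1.435]
ft_force: [0.1, -0.8, 0.6]
opening: 0.399
grip_force: 0.0
```

Emit:
step_arm --plan '[{"x":0,"y":0,"z":-0.4,"rx":0,"ry":0,"rz":0},{"x":0,"y":0,"z":-0.8,"rx":0,"ry":0,"rz":0},{"x":0,"y":0,"z":-1,"rx":0,"ry":0,"rz":0},{"x":0,"y":0,"z":-1,"rx":0,"ry":0,"rz":0},{"x":0,"y":0,"z":-1,"rx":0,"ry":0,"rz":0},{"x":0,"y":0,"z":-1,"rx":0,"ry":0,"rz":0},{"x":0,"y":0,"z":-1,"rx":0,"ry":0,"rz":0},{"x":0,"y":0,"z":-0.5,"rx":0,"ry":0,"rz":0},{"x":0,"y":0,"z":0,"rx":0,"ry":0,"rz":0},{"x":0,"y":0,"z":0,"rx":0,"ry":0,"rz":0}]'

```text
t: 13.68
eef_pos: [555.0, -54.1, 205.9]
tcp_rot: [3.14, -0.0, 1.435]
ft_force: [0.1, 0.4, -1.0]
opening: 0.4
grip_force: 0.0
```

```bash
python3 - <<'E'
from rep import *
c=read_camera("scene"); P=cloud(c)[0]; im=c["image"]; cv2.imwrite("pics/f.png",cv2.resize(im[140:290,200:400,::-1],(800,600)))
hsv=cv2.cvtColor(im,cv2.COLOR_RGB2HSV); Q=(P-[555.5,-53.7,0])@E.T
m=(c["depth"]>0)&(hsv[...,1]<70)&(abs(Q[...,1])<58)&(Q[...,0]>-70)&(Q[...,0]<95)
q=Q[m&(Q[...,2]>5)&(Q[...,2]<28)]
A=np.c_[q[:,:2],np.ones(len(q))]; print(len(q),np.linalg.lstsq(A,q[:,2],rcond=None)[0]); print(np.percentile(q,[1,99],axis=0).round(1))
t=Q[m&(Q[...,2]>45)&(Q[...,2]<85)]; print("tab",t.mean(0),t[:,2].max(),cv2.minAreaRect(t[:,:2].astype(np.float32)))
E
```

```text
t 13.6833 tcp [ -0.4  -0.5 205.9] o [ -0.4  -0.5 180.9] a [-85.4  -0.8 180.8] b [ 84.6  -0.2 181.1] tilt 0.001353607860040283 [ 0.12227564  0.41038804 -0.98966808] 0.40013816317103695
954 [ 3.97275038e-03 -9.11777469e-03  1.75970244e+01]
[[-69.1 -48.8   6.2]
 [ 78.7  52.1  25.9]]
tab [ 3.93606251 -4.20281665 62.96401621] 76.90286713564507 ((1.30747652053833, -2.0316905975341797), (15.915633201599121, 41.926387786865234), 1.9572453498840332)
```

View pics/f.png

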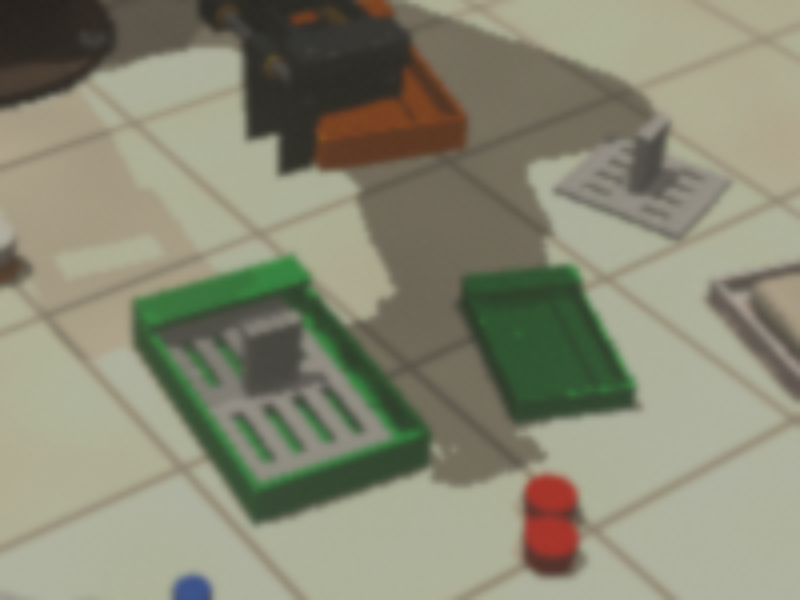

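The plate lies flat in the tray: its top is at z ≈ 17.6 with slope below 0.01, its centre is within about 2 mm of the tray's, and its near end is under the lip. The arm is clear, so I'm handing it in.

```bash
python3 -c "
from cell import *
print(job_done())"
```

```text
the job is handed in; nothing more can be done
None
```

The longer plate lies flat on the ledges of the large green tray with one end under the lip, the shorter plate was left alone, and the job is handed in at about 14 s; no verdict came back.

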